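Swap the plug-in card of a calibration mainframe

TASK

Change the plug-in card of the open mainframe: draw out the old card, the tall one with the pull tab, and stand it on its edge in the empty bay of the grey card stand. Then take the new card, which has tipped over in the stand's end bay, bring it upright and slide it fully home in the slot the old card came from. Set the cards down rather than dropping them, let go of both, and leave everything else where it is.

Things in the scene. Friction and masses are not known exactly. Their poses are not given: they have to be found in the camera images.
- mainframe: Beige fixed case (all sizes here in mm), open on top, left or right. Origin: bench level under the slot field's centre. x -95 to +155, y -100 to +100, top z 90. Opening x +-61.5, y +-78; four slots along x at y -60, -20, 20, 60, floor z 30. One holds the old card, three hold low fixed modules (top z 102, no tabs). Front is -x.
- slot: The old card's slot as a fixed frame: origin at the centre of its floor (30 above the bench), x along, y across, z up. 10.5 wide, 123 long, so a card has 1.25 play each side, 1.5 each end. Guides 28 long at both ends up to z 55, flared lips to z 63; opening's ends bevelled. Fully home: card bottom on the floor.
- stand: Grey fixed card stand 150 (x) x 164 (y). Origin: on the bench under its centre. Floor z 8; dividers 4 thick along x, top z 78, at y -80, -40, 0, 40, 80: four bays 36 wide; end lips at x +-68, top z 22. The new card leans in the bay at y +60; two low modules and the empty bay share y -60, -20, 20 in any order.
- bay: The empty bay of the stand, as a frame: origin at the centre of its floor (8 above the bench), with a dark liner; x along the bay, y across (36 wide, walls 70 high), z up, 132 long between the end lips.
- old_card: Aluminium slab 120 (x) x 8 (y) x 90 tall (z) with a grey pull tab on top in the same plane (60 x 8, z 90 to 125, centred; grip it across the 8). 0.17 to 0.35 kg. Origin: centre of its bottom edge, z towards the tab. Works either way round. At the start it stands fully home and upright in the mainframe's slot.
- new_card: Aluminium slab 120 (x) x 8 (y) x 90 tall (z) with a grey pull tab on top in the same plane (60 x 8, z 90 to 125, centred; grip it across the 8). 0.17 to 0.35 kg. Origin: centre of its bottom edge, z towards the tab. Works either way round. At the start it leans 0.39 rad in the stand's end bay, top over the outer divider towards the stand's +y.
- relay0: Low beige module in a stand bay, loose, 110 x 22 x 60 tall, origin under its centre. Leave alone.
- relay1: As relay0, in another bay. Leave alone.
- meter: Black panel meter with white dial, 50 x 72 x 72 tall, loose on the mainframe's rear deck (top at 162 above the bench). Leave alone.
- sign: Blank clear sign holder, upright, 50 x 70 x 104 tall, loose on the bench between mainframe and stand. Leave alone.
- screwdriver: Yellow-handled screwdriver, 170 long, lying at the right. Leave alone.
- multimeter: Handheld grey meter lying between mainframe and stand, 150 x 75 x 36 tall. Leave alone.
- spray: Spray can, 52 across, 130 tall, standing far back in the middle. Leave alone.
- fuse_box: Cardboard box 90 x 60 x 45 tall, at the far left of the bench's work area. Leave alone.
- std_resistor: Grey cylinder with two brass terminals, 68 across, 96 tall, at the right. Leave alone.
There are look-alikes about, which are no part of the job. Leave any orange or red look-alike of the new_card alone. Leave any orange look-alike of the old_card alone.

How it is judged:
On the way, in this order (a step that is already met when the one before it is completed fails the run):
1. the old card stands in the empty bay of the stand, released (x of old_card in the frame of bay between -0.009 and 0.009 m and y of old_card in the frame of bay between -0.018 and 0.018 m and z of old_card in the frame of bay below 0.006 m and angle between old_card's own z axis and vertical below 0.5 rad and linear speed of old_card below 0.02 m/s and angular speed of old_card below 0.2 rad/s and contact force between old_card and the fingers below 0.05 N), for 0.2 s.
2. the new card is fully home in the slot, released (horizontal distance between new_card and slot below 0.005 m and z of new_card in the frame of slot between -0.003 and 0.003 m and angle between the z axis of new_card and the z axis of slot, either way round below 0.05 rad and angle between the x axis of new_card and the x axis of slot, either way round below 0.04 rad and linear speed of new_card below 0.02 m/s and contact force between new_card and the fingers below 0.05 N), for 0.2 s.
At the end, for the whole second after the job is handed in: New card in the old one's slot: bottom within 3 mm of its floor, centre within 5 mm, upright to 0.05 rad, along the slot to 0.04 rad. Old card on its bottom edge in the once empty bay: within 9 mm along, 18 mm across, under 6 mm up, leaning under 0.5 rad. Both released, at rest (all of step 1 and all of step 2); the robot touches nothing.
It fails at once if a bystander is displaced by more than 20 mm (distance of any of relay0, relay1, meter, sign, screwdriver, multimeter, spray, fuse_box, std_resistor from where it was at the start of the episode above 0.02 m).
It fails at once if the old card is dropped (moves faster than 0.6 m/s while no finger touches it) (linear speed of old_card above 0.6 m/s and contact force between old_card and the fingers below 0.01 N).
It fails at once if the new card is dropped (moves faster than 0.6 m/s while no finger touches it) (linear speed of new_card above 0.6 m/s and contact force between new_card and the fingers below 0.01 N).
It also fails if it takes over 72 s, if anything falls off the work surface, if the arm or the gripper's body presses on something with over 40 N, if the wrist force passes 120 N, or if a joint passes its speed limit or range.

ROBOT

A 6-joint arm with a two-finger parallel gripper is mounted at the origin on the work surface. World frame = base frame: x ahead of the robot, y to its left, z up, the work surface at z = 0. Lengths are in m, angles in rad, forces in N, time in s.
With the tool pointing down it reaches from about 0.4 to 0.925 m from the base axis. Payload 12.5 kg.
Tool frame: the origin (TCP) lies at the very end of the fingers, on their centre line; the grasp point (between the pads) lies 19 mm behind it; z points along the fingers, y is the line along which they close (so a half turn about z gives the same grasp; the last joint's range is limited). The gripper opens to 95 mm and grips with 3 to 60 N. Pads are 20 mm wide; open, the fingers measure 119 mm over their backs; the gripper's body (75 mm by 180 mm) begins 59 mm behind the grasp point.
Start: joints at [-1.363, 0.491, 1.559, -0, 1.092, -0.106], TCP at [0.193, -0.594, 0.185] pointing down, gripper open.
Joint ranges: [-3.1, 3.1], [-0.84, 2.19], [0.05, 2.79], [-1.13, 4.28], [0.06, 2.93], [-2.69, 2.69]. Speed limits (rad/s): [2.22, 2.22, 2.79, 3.14, 3.14, 3.14].

INTERFACE

Orientations are given as [roll, pitch, yaw] about the fixed x, y, z axes, in that order (R = Rz(yaw) Ry(pitch) Rx(roll)).
In Python, from bench import r gives the robot as it stands.
- The arm moves only by the tool drive_tool, never from a script. Its arguments are lists of equal length, an entry for each row: "delta_pos": the shift along the tool's x, y, z in m, a list of three; "angular": the turn, a rotation vector about the tool's x, y, z in rad, a list of three. In form: {"delta_pos": [[x, y, z], ...], "angular": [[rx, ry, rz], ...]}. A call has 1 to 10 rows; each row shifts and turns the commanded pose from where the row before left it, along the tool's axes as they then stand; what a row does not reach is not made up. A row lasts 1/8 s, in which the tool goes at most 62.5 mm and 10.7 degrees, less where a joint would pass 70% of its speed; a pose out of reach is approached as far as the arm can. A call is refused whole if a number of a shift passes 0.0625 or a number of a turn 0.188, either way. A call with a gripper value outside its range is refused whole. "grip" is the opening, from 0 (shut) to 1 (fully open), set as the call begins (left out, the last holds). The fingers move at their own pace and stop on an object; "grip_force" is the grip in N (left out, the last holds). Time passes only in rows, so rows that do not move let the fingers close. It gives the time, the measured TCP pose, the force, the opening and the grip force at its end, in the units of the state.
- r.read_state(): the state, without advancing time (a new reading comes with each control period).
- r.grab_frame(name): name is "scene" or "side" or "wrist"; returns a dict with "img" (384x512x3 uint8, red, green, blue), "fx", "fy", "cx", "cy" (pixels), "dist_coeffs" ([k1, k2, p1, p2, k3] as OpenCV has them; the pictures are not rectified), "R" (3x3) and "t" (3): a world point X has camera coordinates R X + t; the wrist camera has in their place "mount" (4x4, takes a point from camera to tool coordinates, whose origin is the TCP and whose axes are the flange's). Camera axes: x right, y down, z forward; pixel columns grow to the right and rows downward; lengths in m; the calibration is good to about 2 mm. A picture is of the moment at which its call begins: read the wrist's pose just before it. There is no depth.
- r.sign_off(): hands the job in; it is judged then, once.
The state is a dict: "time_s": time; "joints": joint angles; "dq": joint speeds; "joint_torque": joint torques, N m; "ee_pos": TCP position; "orientation": TCP orientation; "contact_force": force on the tool from outside, world axes, zero at the start; "torque": the same for the moment, N m; "gripper_width": opening from 0.0 (shut) to 1.0 (fully open); "gripper_force": force on a finger pad.
Only numpy, scipy, OpenCV 4.12 (cv2) and the standard library are available. Lean on these libraries where they do the work, as an engineer would, in place of code of your own. Each camera call takes 0.05 s, during which the arm holds its last target. There are 200 camera calls.

## Working session

There is one attempt and no reset: what is moved stays moved. The work goes in short steps, Python scripts to look and compute and a tool call to move; the robot and the scene stay as the last step left them, time stands still between calls to the robot, and variables do not carry over. Pictures are saved under pics/ and viewed, at most 10 in all, crops included, and the job is handed in when it is done.

Besides the shell and the picture viewer there is one more tool, called after ">>>" by a JSON object that holds its "fn" and its "kwargs", one argument or row to a line. drive_tool: Moves the arm, as the interface text tells. Its arguments: {"type":"object","properties":{"delta_pos":{"type":"array"},"angular":{"type":"array"},"grip":{"type":"number"},"grip_force":{"type":"number"}},"required":["delta_pos","angular"]}

```bash
mkdir -p pics; ls; python3 - <<'E'
from bench import r
import cv2,pickle,numpy as np
s=r.read_state();print({k:np.round(v,3) for k,v in s.items()})
d={}
for n in("scene","side","wrist"):
    f=r.grab_frame(n);d[n]=f;cv2.imwrite(f"pics/{n}0.png",f["img"][:,:,::-1])
    print(n,{k:np.round(v,3).tolist() for k,v in f.items() if k!="img"})
d["state"]=s;pickle.dump(d,open("f0.pkl","wb"))
a=cv2.resize(d["scene"]["img"],(800,600),interpolation=cv2.INTER_CUBIC);cv2.imwrite("pics/sceneb.png",a[:,:,::-1])
a=cv2.resize(d["side"]["img"],(800,600),interpolation=cv2.INTER_CUBIC);cv2.imwrite("pics/sideb.png",a[:,:,::-1])
E
```

```text
pics
{'time_s': np.float64(0.0), 'joints': array([-1.363,  0.492,  1.559,  0.   ,  1.092, -0.106]), 'dq': array([-0.   , -0.001, -0.001, -0.   , -0.001,  0.   ]), 'joint_torque': array([ 1.0000e-03, -6.1266e+01, -2.5819e+01,  6.9000e-02,  4.8000e-02,
       -0.0000e+00]), 'ee_pos': array([ 0.193, -0.594,  0.184]), 'orientation': array([-3.14 , -0.   ,  0.314]), 'contact_force': array([ 0.388, -0.294,  0.595]), 'torque': array([0.018, 0.013, 0.008]), 'gripper_force': np.float64(0.0), 'gripper_width': np.float64(1.001)}
scene {'fx': 368.261, 'fy': 368.261, 'cx': 255.945, 'cy': 193.636, 'dist_coeffs': [-0.09, 0.0, 0.0, 0.0, 0.0], 'R': [[-0.151, 0.988, -0.01], [0.622, 0.087, -0.779], [-0.769, -0.124, -0.627]], 't': [0.177, -0.228, 1.861]}
side {'fx': 465.93, 'fy': 465.93, 'cx': 247.937, 'cy': 188.479, 'dist_coeffs': [-0.006, 0.0, 0.0, 0.0, 0.0], 'R': [[0.998, -0.057, -0.006], [-0.046, -0.724, -0.688], [0.035, 0.687, -0.725]], 't': [-0.537, 0.026, 1.719]}
wrist {'fx': 322.884, 'fy': 322.884, 'cx': 248.254, 'cy': 189.228, 'dist_coeffs': [0.008, 0.0, 0.0, 0.0, 0.0], 'mount': [[-0.0, -0.97, -0.241, 0.068], [1.0, 0.0, -0.001, 0.0], [0.001, -0.241, 0.97, -0.201], [0.0, 0.0, 0.0, 1.0]]}
```

View pics/sceneb.png

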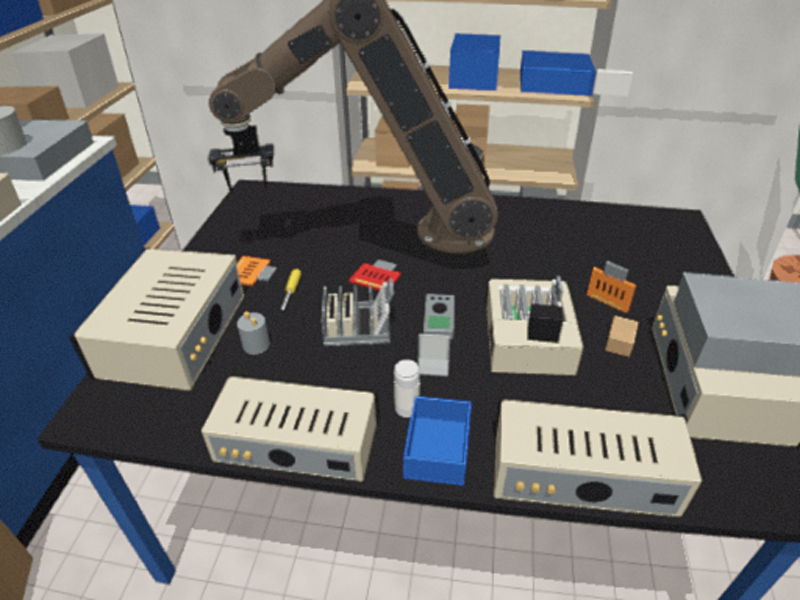

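View pics/sideb.png

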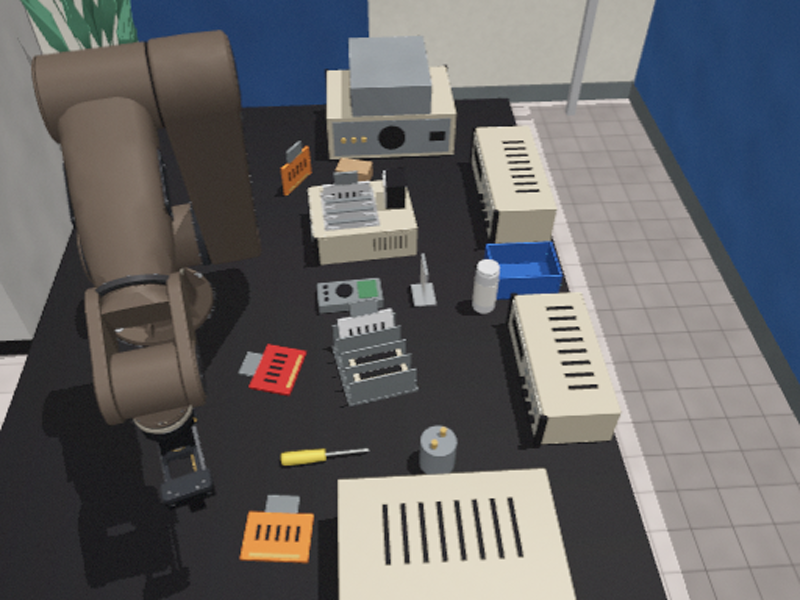

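The scene view shows the mainframe at (535,325) with the black meter and the stand at (357,312). In the side view they are at (360,220) and (375,355). The cards lying at (375,272), (253,270) and (612,288) are red or orange look-alikes. Next I'll make enlarged crops of the mainframe and stand.

```bash
python3 - <<'E'
import cv2,pickle,numpy as np
d=pickle.load(open("f0.pkl","rb"))
def crop(n,x,y,w=80,h=60):
    a=d[n]["img"][y:y+h,x:x+w];a=cv2.resize(a,(400,300),interpolation=cv2.INTER_CUBIC)
    for i in range(0,w,10):cv2.line(a,(i*5,0),(i*5,4 if i%20 else 9),(255,0,255),1)
    for i in range(0,h,10):cv2.line(a,(0,i*5),(4 if i%20 else 9,i*5),(255,0,255),1)
    return a
o=np.vstack([np.hstack([crop("scene",305,172),crop("scene",190,165)]),np.hstack([crop("side",192,105),crop("side",200,196)])])
cv2.imwrite("pics/crops.png",o[:,:,::-1])
E
```

```text
(no output)
```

View pics/crops.png

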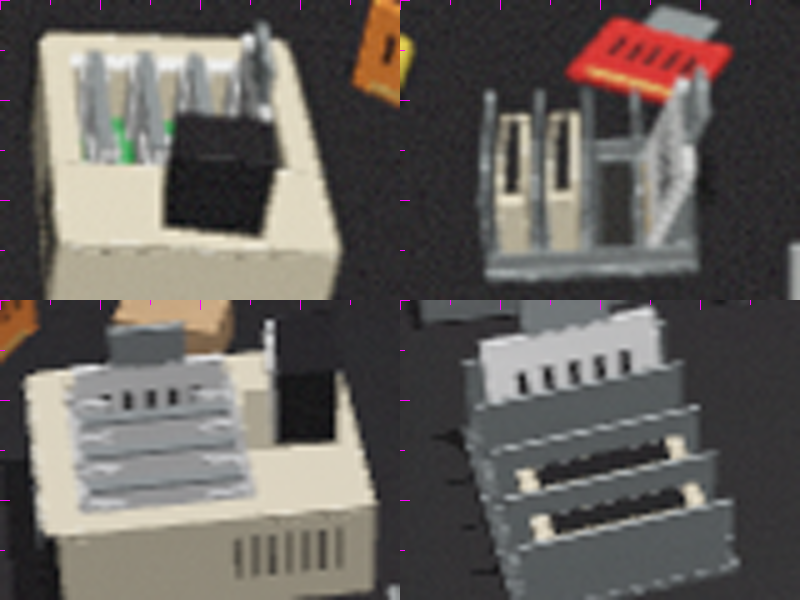

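The crops confirm which things are meant:
- **Old card:** the only module with a grey tab. It is in the slot on the +y side of the mainframe (scene crop (262,60), side crop (147,345)).
- **New card:** the silver card leaning in the stand's +y end bay (scene crop (675,165)). The red and orange cards are look-alikes.
- **Empty bay:** the dark-lined bay next to the new card, at y +20. The relays are at y -20 and -60.

Next is a rough two-view fit.

```bash
cat > h.py <<'E'
import cv2,pickle,numpy as np
from scipy.optimize import least_squares
from scipy.spatial.transform import Rotation as Ro
def cam(f,s=None):
    """K,dist,R,t (world->cam)"""
    K=np.array([[f["fx"],0,f["cx"]],[0,f["fy"],f["cy"]],[0,0,1]]);D=np.array(f["dist_coeffs"],float)
    if "R" in f: return K,D,np.array(f["R"]),np.array(f["t"])
    T=np.eye(4);T[:3,:3]=Ro.from_euler("xyz",s["orientation"]).as_matrix();T[:3,3]=s["ee_pos"]
    W=np.linalg.inv(T@np.array(f["mount"]));return K,D,W[:3,:3],W[:3,3]
def proj(c,X): return cv2.projectPoints(np.atleast_2d(np.asarray(X,float)),cv2.Rodrigues(c[2])[0],c[3],c[0],c[1])[0].reshape(-1,2)
def place(p,X): # p: x,y,z,yaw
    return Ro.from_euler("z",p[3]).apply(np.atleast_2d(X))+p[:3]
def fit(obs,p0,freez=True):
    """obs: list of (cam, localpts, pix)"""
    def e(p):
        q=p if freez else np.r_[p[:2],0,p[2]]
        return np.concatenate([(proj(c,place(q,X))-u).ravel() for c,X,u in obs])
    o=least_squares(e,p0,loss="soft_l1");return o.x,o.fun
def tri(obs):
    """obs: list of (cam,pix); returns point and reprojection residual"""
    def e(X): return np.concatenate([(proj(c,X)-u).ravel() for c,u in obs])
    o=least_squares(e,[.6,0,.1]);return o.x,o.fun
E
python3 - <<'E'
from h import *
d=pickle.load(open("f0.pkl","rb"));S=cam(d["scene"]);D=cam(d["side"])
a=lambda ox,oy,px,py,L:[[ox+(x-px)/5-.4,oy+(y-py)/5-.4] for x,y in L]
M=np.array([[-95,-100,90],[-95,100,90],[155,-100,90],[155,100,90]])/1e3
obs=[(S,M,np.array(a(305,172,0,0,[(42,37),(290,42),(52,245),(340,245)]))),
     (D,M[:3],np.array(a(192,105,0,300,[(46,532),(25,378),(376,505)])))]
for fz,p0 in((True,[.6,.3,0,0]),(False,[.6,.3,0])):
    p,f=fit(obs,p0,fz);print("main",p.round(4),np.round(f,1))
B=np.array([[75,-80,78],[75,-40,78],[75,0,78],[75,40,78]])/1e3
C=np.array([[-75,-80,78],[-75,-40,78],[-75,0,78],[75,-82,0],[75,82,0]])/1e3
obs=[(D,B,np.array(a(200,196,400,300,[(733,503),(717,455),(698,407),(682,363)]))),
     (S,C,np.array(a(190,165,400,0,[(490,92),(540,92),(587,90),(487,278),(697,270)])))]
for fz,p0 in((True,[.6,-.1,0,0]),(False,[.6,-.1,0])):
    p,f=fit(obs,p0,fz);print("stand",p.round(4),np.round(f,1))
E
```

```text
main [0.4536 0.2212 0.0025 0.0831] [-0.2 -0.5 -0.9  0.2  1.4 -0.5 -0.2  1.5 -0.2  0.9  0.5 -1.2 -0.3 -0.2]
main [0.4525 0.2219 0.0847] [-0.1 -0.1 -0.9  0.5  1.6 -0.2 -0.   1.8 -0.4  1.3  0.3 -0.8 -0.5  0.2]
stand [ 0.4907 -0.22   -0.0015  0.2102] [ 0.1 -0.4 -0.2 -0.2  0.1  0.3 -0.   0.3  0.1 -0.3 -0.2 -0.7  0.  -0.8
  0.4  1.2 -0.1  0.8]
stand [ 0.4909 -0.2203  0.2064] [ 0.1 -0.5 -0.2 -0.3  0.2  0.2  0.1  0.2  0.  -0.6 -0.3 -1.   0.  -1.1
  0.2  0.9 -0.3  0.6]
```

```bash
cat >> h.py <<'E'
def plan(tgt,s):
    """s: state; tgt x,y,z,yaw (tool down). prints total tool shift (at the new yaw) and rz turn"""
    y0=s["orientation"][2];ps=tgt[3];d=np.array(tgt[:3])-s["ee_pos"];c,n=np.cos(ps),np.sin(ps)
    v=np.array([c*d[0]+n*d[1],n*d[0]-c*d[1],-d[2]])
    print("turn rz",round(-(ps-y0),4),"shift",v.round(4),"rows>=",np.ceil(np.linalg.norm(v)/.05))
E
python3 - <<'E'
from h import *
d=pickle.load(open("f0.pkl","rb"));s=d["state"];plan([.42,-.29,.27,.21],s)
s=dict(s,ee_pos=np.array([.42,-.29,.27]),orientation=[0,0,.21]);plan([.50,-.18,.27,.21],s)
E
```

```text
turn rz 0.1038 shift [ 0.2855 -0.2501 -0.0858] rows>= 8.0
turn rz -0.0 shift [ 0.1012 -0.0909 -0.    ] rows>= 3.0
```

>>> {"fn": "drive_tool", "kwargs": {
  "delta_pos": [
    [0,0,-0.04],
    [0.036,-0.031,-0.006],
    [0.036,-0.031,-0.006],
    [0.036,-0.031,-0.006],
    [0.036,-0.031,-0.006],
    [0.036,-0.031,-0.006],
    [0.036,-0.031,-0.006],
    [0.036,-0.031,-0.006],
    [0.036,-0.031,-0.006],
    [0,0,0]
  ],
  "angular": [
    [0,0,0.104],
    [0,0,0],
    [0,0,0],
    [0,0,0],
    [0,0,0],
    [0,0,0],
    [0,0,0],
    [0,0,0],
    [0,0,0],
    [0,0,0]
  ]
}}

```text
time_s: 1.4
ee_pos: [0.4243, -0.2899, 0.2731]
orientation: [3.141, -0.001, 0.213]
contact_force: [-0.6, -0.7, -0.2]
gripper_width: 1.0
gripper_force: 0.0
```

```bash
cat >> h.py <<'E'
def snap(n):
    from bench import r
    s=r.read_state();f=r.grab_frame("wrist");s2=r.read_state()
    pickle.dump((f,s),open(n+".pkl","wb"));cv2.imwrite(f"pics/{n}.png",cv2.resize(f["img"],(800,600),interpolation=cv2.INTER_CUBIC)[:,:,::-1])
    print(n,s["ee_pos"].round(4),np.round(s["orientation"],4),"dq",np.abs(s["dq"]).max().round(3),s["time_s"]);return f,s
E
python3 -c "
from h import *
snap('w1')"
```

```text
w1 [ 0.4243 -0.2899  0.2731] [ 3.1413e+00 -5.0000e-04  2.1330e-01] dq 0.06 1.4
```

>>> {"fn": "drive_tool", "kwargs": {
  "delta_pos": [
    [0.034,-0.03,0],
    [0.034,-0.03,0],
    [0.034,-0.03,0],
    [0,0,0]
  ],
  "angular": [
    [0,0,0],
    [0,0,0],
    [0,0,0],
    [0,0,0]
  ]
}}

```text
time_s: 1.95
ee_pos: [0.5046, -0.1818, 0.2722]
orientation: [-3.141, 0.001, 0.212]
contact_force: [-0.8, 0.1, -0.4]
gripper_width: 1.001
gripper_force: 0.0
```

```bash
python3 -c "
from h import *
f,s=snap('w2')
plan([.40,.24,.32,.084],s)
a=pickle.load(open('w1.pkl','rb'))[0]['img'];b=f['img']
c=lambda i:cv2.resize(i[:,56:456],(400,384))
print(a.shape)"
```

```text
w2 [ 0.5046 -0.1818  0.2722] [-3.1411e+00  6.0000e-04  2.1170e-01] dq 0.049 1.95
turn rz 0.1277 shift [-0.0689 -0.4291 -0.0478] rows>= 9.0
(384, 512, 3)
```

View pics/w1.png

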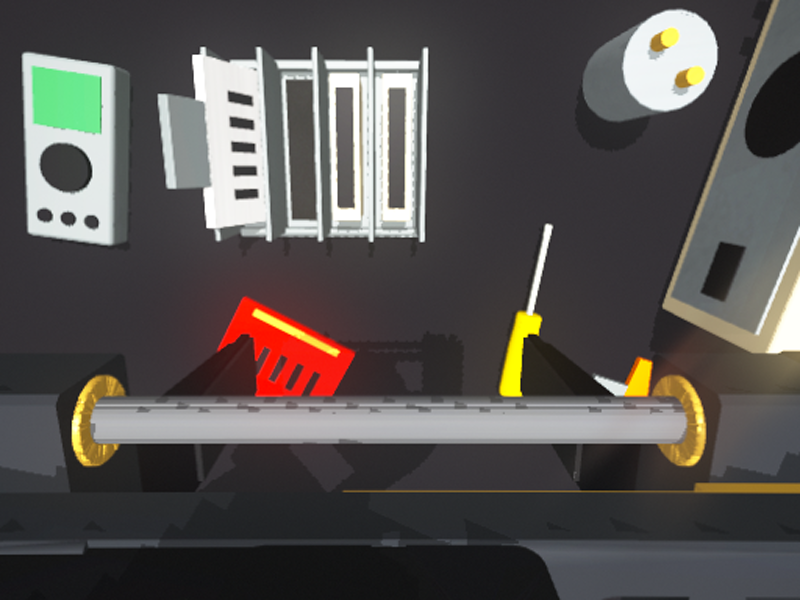

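View pics/w2.png

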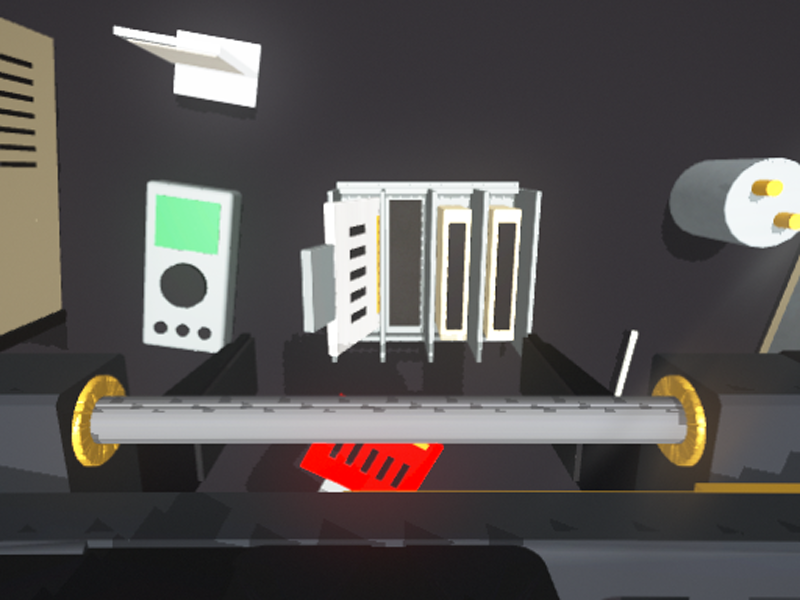

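w1 and w2 show the stand squarely, with divider far ends at row 48 (w1, columns 428 to 260) and near ends at row 241. The new card's tab is at (180,140) in w1 and (317,288) in w2. The multimeter is just left of the stand. Now I'll move over the mainframe.

>>> {"fn": "drive_tool", "kwargs": {
  "delta_pos": [
    [0,0,-0.02],
    [-0.009,-0.043,-0.001],
    [-0.009,-0.043,-0.001],
    [-0.009,-0.043,-0.001],
    [-0.009,-0.043,-0.001],
    [-0.009,-0.043,-0.001],
    [-0.009,-0.043,-0.001],
    [-0.009,-0.043,-0.001],
    [-0.009,-0.043,-0.001],
    [-0.009,-0.043,-0.001]
  ],
  "angular": [
    [0,0,0.128],
    [0,0,0],
    [0,0,0],
    [0,0,0],
    [0,0,0],
    [0,0,0],
    [0,0,0],
    [0,0,0],
    [0,0,0],
    [0,0,0]
  ]
}}

```text
time_s: 3.25
ee_pos: [0.3916, 0.1962, 0.3017]
orientation: [3.141, -0.0, 0.08]
contact_force: [1.0, 0.5, 0.6]
gripper_width: 0.999
gripper_force: 0.0
```

>>> {"fn": "drive_tool", "kwargs": {
  "delta_pos": [
    [-0.01,0,0],
    [0,0,0]
  ],
  "angular": [
    [0,0,0],
    [0,0,0]
  ]
}}

```text
time_s: 3.5
ee_pos: [0.3815, 0.1944, 0.3017]
orientation: [3.141, 0.0, 0.081]
contact_force: [-0.2, -0.2, 0.2]
gripper_width: 1.003
gripper_force: 0.0
```

```bash
python3 -c "
from h import *
snap('w3')"
```

```text
w3 [0.3815 0.1944 0.3017] [3.1411 0.     0.0812] dq 0.015 3.5
```

>>> {"fn": "drive_tool", "kwargs": {
  "delta_pos": [
    [0,-0.03,0.01],
    [0,-0.03,0.01],
    [0,-0.03,0],
    [0,0,0]
  ],
  "angular": [
    [0,0,0],
    [0,0,0],
    [0,0,0],
    [0,0,0]
  ]
}}

```text
time_s: 4.05
ee_pos: [0.375, 0.2853, 0.2813]
orientation: [3.141, 0.0, 0.082]
contact_force: [0.5, -0.7, -0.6]
gripper_width: 0.999
gripper_force: 0.0
```

```bash
python3 -c "
from h import *
f,s=snap('w4')
g=pickle.load(open('w3.pkl','rb'))[0]
for o in (g,f):
    pass
S=lambda i:cv2.resize(i['img'][0:256],(600,300),interpolation=cv2.INTER_AREA)
cv2.imwrite('pics/w34.png',np.vstack([S(g),S(f)])[:,:,::-1])"
```

```text
w4 [0.375  0.2853 0.2813] [3.1412e+00 4.0000e-04 8.1900e-02] dq 0.029 4.05
```

View pics/w34.png

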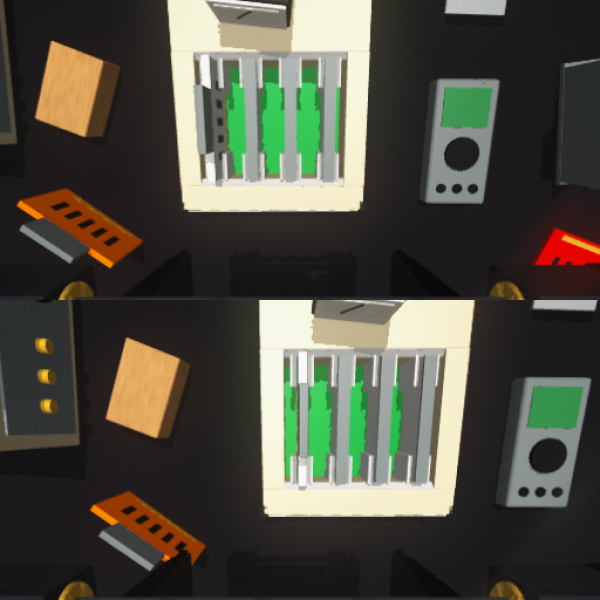

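w34 shows the old card with its grey tab at (205,120) in the upper panel and (303,420) in the lower. Now enlarged crops for the exact corners.

```bash
python3 - <<'E'
from h import *
P=[]
for n,x,y,w in(("w3",155,45,40),("w4",235,43,40),("w1",98,28,50),("w2",190,120,50)):
    a=pickle.load(open(n+".pkl","rb"))[0]["img"][y:y+120,x:x+w]
    a=cv2.resize(a,None,fx=4.4,fy=4.4,interpolation=cv2.INTER_CUBIC)
    for i in range(0,120,10):cv2.line(a,(0,int(i*4.4)),(4+4*(i%50==0),int(i*4.4)),(255,0,255),1)
    P.append(a)
cv2.imwrite("pics/cr4.png",np.hstack(P)[:,:,::-1]);print([p.shape for p in P])
E
```

```text
[(528, 176, 3), (528, 176, 3), (528, 220, 3), (528, 220, 3)]
```

View pics/cr4.png

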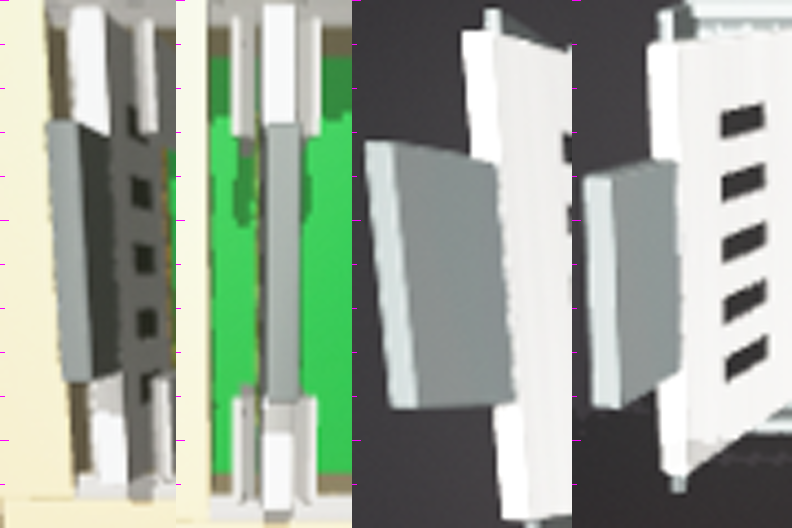

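```bash
python3 - <<'E'
from h import *
C={n:cam(*pickle.load(open(n+".pkl","rb"))) for n in("w1","w2","w3","w4")}
def px(o,off,L): return np.array([[o[0]+(x-off+.5)/4.4-.5,o[1]+(y+.5)/4.4-.5] for x,y in L])
T=[[30,4,125],[30,-4,125],[-30,4,125],[-30,-4,125]];S=[[60,4,90],[60,-4,90],[-60,4,90],[-60,-4,90]];J=[[30,-4,90],[-30,-4,90]]
old=[("w3",T+[S[0],S[1],S[3]],px((155,45),0,[(48,122),(75,122),(65,381),(92,381),(70,6),(105,6),(128,485)])),
     ("w4",T+S,px((235,43),176,[(268,122),(298,122),(270,402),(299,402),(263,4),(295,4),(263,510),(293,510)]))]
new=[("w1",T+J+S,px((98,28),352,[(365,142),(391,145),(392,408),(417,408),(496,163),(515,401),(462,31),(492,31),(503,519),(528,519)])),
     ("w2",T+J+S,px((190,120),572,[(584,180),(609,176),(594,407),(619,407),(676,160),(681,374),(648,45),(676,42),(661,474),(688,470)]))]
def fitc(obs,p0):
    def e(p):
        R=Ro.from_euler("ZX",[p[3],-p[4]])
        return np.concatenate([(proj(C[n],R.apply(np.array(X)/1e3)+p[:3])-u).ravel() for n,X,u in obs])
    o=least_squares(e,p0,loss="soft_l1",x_scale=[.01,.01,.01,.1,.1]);return o.x,o.fun
po,f=fitc(old,[.4475,.28,.03,.08,0]);print("old",po.round(4),"maxres",abs(f).max().round(1),"rms",f.std().round(2))
pn,f=fitc(new,[.48,-.16,.008,.21,.39]);print("new",pn.round(4),"rms",f.std().round(2),f.round(1).tolist())
for o in(old,new): # free triangulation of tab-top corners: heights
    print([np.round(tri([(C[a],u[k]) for a,_,u in o])[0],4).tolist() for k in range(4)])
q=lambda L:(np.array(L)+.5)/1.5625-.5
ys=[-80,-40,0,40,80]
F=np.array([[75,y,78] for y in ys])/1e3;N=F*[-1,1,1]
obs=[(C["w1"],np.vstack([F,N]),q([(427,48),(371,48),(315,48),(260,48),(204,48),(422,241),(371,241),(320,241),(269,241),(218,241)])),
 (C["w2"],np.vstack([F[1:4],N[1:4]]),q([(478,190),(430,190),(382,190),(479,361),(431,361),(383,361)]))]
for fz,p0 in((True,[.49,-.22,0,.21]),(False,[.49,-.22,.21])):
    p,f=fit(obs,p0,fz);print("stand",p.round(4),"rms",f.std().round(2))
R=Ro.from_euler("z",p[2]);b=[p[0],p[1],0]
print("bay",(R.apply([0,.02,.008])+b).round(4))
print("new in stand",R.inv().apply(pn[:3]-b).round(4),"dyaw",pn[3]-p[2])
np.save("fit.npy",np.r_[po,pn,p])
E
```

```text
old [ 0.4494  0.2813  0.0298  0.0869 -0.0035] maxres 1.0 rms 0.48
new [ 0.4871 -0.1738  0.009   0.21    0.3784] rms 0.49 [-0.1, 0.2, 0.1, -0.9, -0.1, 0.2, 0.2, 0.3, 0.5, -0.5, 0.7, 1.0, -0.0, 0.4, -1.0, -0.1, 0.1, 0.0, -0.1, 0.3, -0.3, -1.2, 0.5, 0.2, -0.4, -0.3, 0.1, 0.5, 0.4, -0.4, 0.4, -0.3, -0.0, -0.3, -0.3, 0.6, -0.2, -0.8, -0.6, 1.0]
[[0.4789, 0.2869, 0.1543], [0.4793, 0.2804, 0.1554], [0.4196, 0.2813, 0.1562], [0.4201, 0.2747, 0.1565]]
[[0.5058, -0.1199, 0.1267], [0.507, -0.125, 0.124], [0.4478, -0.1319, 0.1254], [0.4493, -0.1382, 0.1262]]
stand [ 0.4938 -0.2189 -0.0178  0.2174] rms 2.22
stand [ 0.492  -0.2208  0.2083] rms 3.42
bay [ 0.4879 -0.2012  0.008 ]
new in stand [0.005 0.047 0.009] dyaw 0.0016800086417824989
```

```bash
python3 - <<'E'
from h import *
C={n:cam(*pickle.load(open(n+".pkl","rb"))) for n in("w1","w2")}
q=lambda L:(np.array(L)+.5)/1.5625-.5
ys=[-80,-40,0,40,80]
F=np.array([[1,y,78] for y in ys]);N=F*[-1,1,1]
obs=[(C["w1"],np.vstack([F,N]),q([(427,48),(371,48),(315,48),(260,48),(204,48),(422,241),(371,241),(320,241),(269,241),(218,241)])),
 (C["w2"],np.vstack([F[1:4],N[1:4]]),q([(478,190),(430,190),(382,190),(479,361),(431,361),(383,361)]))]
for ws in ([0],[1],[0,1]):
    def e(p): return np.concatenate([(proj(obs[i][0],place([p[0],p[1],0,p[2]],obs[i][1]*[p[3],.001,.001]))-obs[i][2]).ravel() for i in ws])
    o=least_squares(e,[.49,-.22,.21,.075],loss="soft_l1",x_scale=[.01,.01,.1,.01]);print(o.x.round(4),o.fun.reshape(-1,2).round(1).tolist())
E
```

```text
[ 0.4952 -0.2203  0.2081  0.0696] [[-0.5, 0.4], [-0.2, 0.3], [0.0, 0.0], [-0.4, -0.2], [-0.2, -0.5], [0.0, 0.3], [0.2, 0.2], [0.3, -0.0], [0.4, -0.2], [0.5, -0.4]]
[ 0.4957 -0.2184  0.2308  0.0698] [[3.3, -0.6], [0.6, 0.0], [-2.1, 0.7], [-0.2, -0.5], [-0.2, -0.0], [-0.2, 0.5]]
[ 0.4954 -0.22    0.211   0.0697] [[-0.9, -0.1], [-0.6, -0.2], [-0.4, -0.3], [-0.8, -0.4], [-0.6, -0.6], [-0.0, -0.0], [0.1, -0.1], [0.2, -0.2], [0.3, -0.3], [0.4, -0.4], [5.6, 0.7], [3.0, 0.7], [0.3, 0.7], [-0.2, 0.4], [-0.1, 0.4], [-0.1, 0.4]]
```

Old card at (0.449, 0.281, 0.030), yaw 0.087, upright, with tab-top corners triangulated at z ≈ 0.155 as expected. Bay centre at (0.491, -0.201), yaw 0.209. Now I'll grasp the old card's tab.

>>> {"fn": "drive_tool", "kwargs": {
  "delta_pos": [
    [0.037,0.0052,0.03],
    [0.037,0.0052,0.03],
    [0,0,0.035],
    [0,0,0.035],
    [0,0,0.022],
    [0,0,0.008],
    [0,0,0],
    [0,0,0]
  ],
  "angular": [
    [0,0,-0.005],
    [0,0,0],
    [0,0,0],
    [0,0,0],
    [0,0,0],
    [0,0,0],
    [0,0,0],
    [0,0,0]
  ],
  "grip": 0.4,
  "grip_force": 40
}}

```text
time_s: 5.1
ee_pos: [0.4495, 0.281, 0.1227]
orientation: [-3.141, -0.001, 0.086]
contact_force: [-0.2, -0.5, -0.0]
gripper_width: 0.402
gripper_force: 0.0
```

>>> {"fn": "drive_tool", "kwargs": {
  "delta_pos": [
    [0,0,0],
    [0,0,0],
    [0,0,0],
    [0,0,0]
  ],
  "angular": [
    [0,0,0],
    [0,0,0],
    [0,0,0],
    [0,0,0]
  ],
  "grip": 0
}}

```text
time_s: 5.6
ee_pos: [0.4489, 0.2812, 0.1218]
orientation: [3.142, -0.0, 0.087]
contact_force: [-0.5, 0.6, 1.5]
gripper_width: 0.076
gripper_force: 40.0
```

>>> {"fn": "drive_tool", "kwargs": {
  "delta_pos": [
    [0,0,-0.015],
    [0,0,-0.025],
    [0,0,-0.03],
    [0,0,-0.03],
    [0,0,-0.03],
    [0,0,-0.03],
    [0,0,0]
  ],
  "angular": [
    [0,0,0],
    [0,0,0],
    [0,0,0],
    [0,0,0],
    [0,0,0],
    [0,0,0],
    [0,0,0]
  ]
}}

```text
time_s: 6.48
ee_pos: [0.4494, 0.2814, 0.2838]
orientation: [-3.14, -0.004, 0.087]
contact_force: [0.8, 0.3, -2.8]
gripper_width: 0.078
gripper_force: 40.0
```

```bash
python3 -c "
from h import *
from bench import r
s=r.read_state();plan([.491,-.2007,.26,.2085],s)"
```

```text
turn rz -0.1217 shift [-0.0591  0.4803  0.0238] rows>= 10.0
```

>>> {"fn": "drive_tool", "kwargs": {
  "delta_pos": [
    [0,0.01,0],
    [-0.0025,0.03,0],
    [-0.0055,0.04,0],
    [-0.0055,0.045,0],
    [-0.0055,0.045,0],
    [-0.0055,0.045,0],
    [-0.0055,0.045,0],
    [-0.0055,0.045,0],
    [-0.0055,0.045,0],
    [-0.0055,0.045,0]
  ],
  "angular": [
    [0,0,-0.04],
    [0,0,-0.04],
    [0,0,-0.042],
    [0,0,0],
    [0,0,0],
    [0,0,0],
    [0,0,0],
    [0,0,0],
    [0,0,0],
    [0,0,0]
  ]
}}

```text
time_s: 7.72
ee_pos: [0.4793, -0.1167, 0.2805]
orientation: [-3.141, 0.002, 0.209]
contact_force: [0.9, -0.5, -3.1]
gripper_width: 0.077
gripper_force: 40.0
```

>>> {"fn": "drive_tool", "kwargs": {
  "delta_pos": [
    [-0.0055,0.04,0],
    [-0.003,0.025,0],
    [0,0,0],
    [0,0,0]
  ],
  "angular": [
    [0,0,0],
    [0,0,0],
    [0,0,0],
    [0,0,0]
  ]
}}

```text
time_s: 8.22
ee_pos: [0.4847, -0.1801, 0.2809]
orientation: [-3.14, 0.001, 0.209]
contact_force: [0.2, -1.1, -3.2]
gripper_width: 0.079
gripper_force: 40.0
```

```bash
python3 -c "
from h import *
f,s=snap('w5');plan([.491,-.2007,.1,.2085],s)
from bench import r
g=r.grab_frame('side')['img'][190:280,200:320]
a=cv2.resize(f['img'][0:360],(400,281));b=cv2.resize(g,(400,300),interpolation=cv2.INTER_CUBIC)
cv2.imwrite('pics/w5b.png',np.hstack([cv2.resize(f['img'][60:360,110:410],(400,400)),cv2.resize(g,(400,400))])[:,:,::-1])"
```

```text
w5 [ 0.4847 -0.1801  0.2809] [-3.1405e+00  1.1000e-03  2.0870e-01] dq 0.012 8.225
turn rz 0.0002 shift [0.0019 0.0215 0.1809] rows>= 4.0
```

View pics/w5b.png

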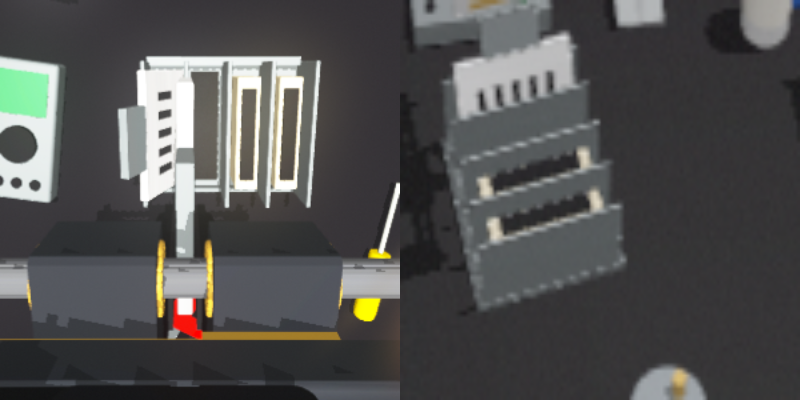

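The left panel shows the old card held upright just left of the empty bay's centre, at (185,160) against the bay at (207,125). A 21.5 mm shift centres it.

>>> {"fn": "drive_tool", "kwargs": {
  "delta_pos": [
    [0.002,0.0215,0],
    [0,0,0.02],
    [0,0,0.03],
    [0,0,0.03],
    [0,0,0.03],
    [0,0,0.03],
    [0,0,0.02],
    [0,0,0.01],
    [0,0,0.006],
    [0,0,0]
  ],
  "angular": [
    [0,0,0],
    [0,0,0],
    [0,0,0],
    [0,0,0],
    [0,0,0],
    [0,0,0],
    [0,0,0],
    [0,0,0],
    [0,0,0],
    [0,0,0]
  ]
}}

```text
time_s: 9.57
ee_pos: [0.4918, -0.2015, 0.1059]
orientation: [3.141, -0.0, 0.209]
contact_force: [-0.0, 0.3, -3.6]
gripper_width: 0.073
gripper_force: 40.0
```

>>> {"fn": "drive_tool", "kwargs": {
  "delta_pos": [
    [0,0,0.004],
    [0,0,0.0015],
    [0,0,0.001],
    [0,0,0.001],
    [0,0,0]
  ],
  "angular": [
    [0,0,0],
    [0,0,0],
    [0,0,0],
    [0,0,0],
    [0,0,0]
  ]
}}

```text
time_s: 10.2
ee_pos: [0.4919, -0.2019, 0.0997]
orientation: [3.14, -0.001, 0.209]
contact_force: [-4.6, -1.1, 12.3]
gripper_width: 0.074
gripper_force: 40.0
```

>>> {"fn": "drive_tool", "kwargs": {
  "delta_pos": [
    [0,0,-0.001],
    [0,0,0],
    [0,0,0]
  ],
  "angular": [
    [0,0,0],
    [0,0,0],
    [0,0,0]
  ],
  "grip": 0.25
}}

```text
time_s: 10.58
ee_pos: [0.4916, -0.2013, 0.0992]
orientation: [3.141, -0.0, 0.209]
contact_force: [-0.3, -0.6, -0.1]
gripper_width: 0.249
gripper_force: 0.0
```

>>> {"fn": "drive_tool", "kwargs": {
  "delta_pos": [
    [0,0,-0.02],
    [0,0,-0.03],
    [0,0,-0.04],
    [0,0,-0.04],
    [0,0,0]
  ],
  "angular": [
    [0,0,0],
    [0,0,0],
    [0,0,0],
    [0,0,0],
    [0,0,0]
  ]
}}

```text
time_s: 11.2
ee_pos: [0.4925, -0.2018, 0.2318]
orientation: [3.138, -0.004, 0.209]
contact_force: [-0.2, 0.6, -1.0]
gripper_width: 0.246
gripper_force: 0.0
```

>>> {"fn": "drive_tool", "kwargs": {
  "delta_pos": [
    [-0.05,-0.01,-0.02],
    [-0.02,-0.01,0],
    [0,0,0]
  ],
  "angular": [
    [0,0,0],
    [0,0,0],
    [0,0,0]
  ]
}}

```text
time_s: 11.58
ee_pos: [0.418, -0.196, 0.2488]
orientation: [-3.141, 0.0, 0.208]
contact_force: [0.5, -0.7, 0.9]
gripper_width: 0.247
gripper_force: 0.0
```

```bash
python3 -c "
from h import *
f,s=snap('w6')
cv2.imwrite('pics/w6b.png',cv2.resize(f['img'][0:256,100:420],(750,600),interpolation=cv2.INTER_CUBIC)[:,:,::-1])"
```

```text
w6 [ 0.418  -0.196   0.2488] [-3.1412e+00  4.0000e-04  2.0810e-01] dq 0.047 11.575
```

View pics/w6b.png

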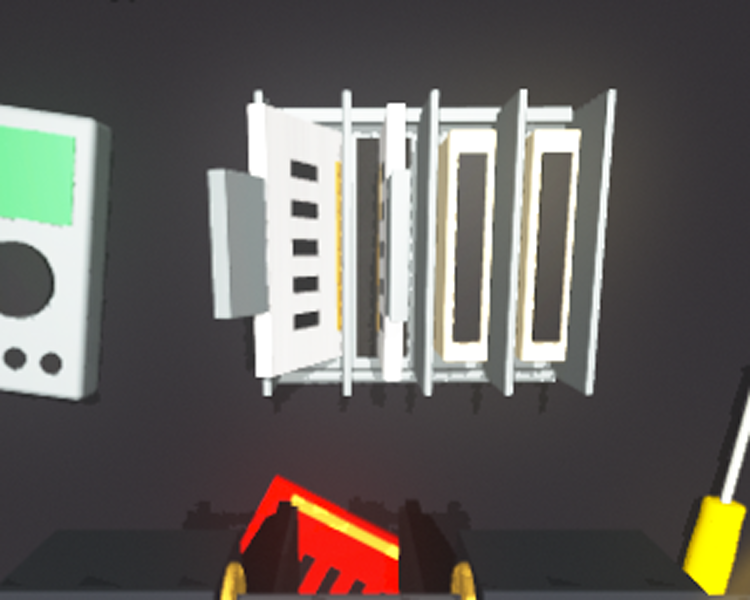

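The old card stands upright in the liner bay, centred between the end lips (card rows 103 to 380, dividers 90 to 393). It is released, and nothing else has moved. Next I approach the new card along its leaning axis.

>>> {"fn": "drive_tool", "kwargs": {
  "delta_pos": [
    [0.024,-0.0347,0],
    [0.024,-0.0347,0],
    [0.0242,-0.0346,0],
    [0,0,0],
    [0,0,0],
    [0,0,0],
    [0,0,0],
    [0,0,0]
  ],
  "angular": [
    [0,0,-0.002],
    [0,0,0],
    [0,0,0],
    [-0.096,0,0],
    [-0.096,0,0],
    [-0.096,0,0],
    [-0.096,0,0],
    [0,0,0]
  ],
  "grip": 0.35
}}

```text
time_s: 12.62
ee_pos: [0.4684, -0.0781, 0.2481]
orientation: [2.759, 0.002, 0.214]
contact_force: [0.4, -1.2, -1.4]
gripper_width: 0.351
gripper_force: 0.0
```

```bash
python3 -c "
from h import *
from bench import r
s=r.read_state();R=Ro.from_euler('xyz',s['orientation']).as_matrix()
z=-Ro.from_euler('ZX',[.21,-.384]).as_matrix()[:,2]
print('tool z',R[:,2].round(3),'want',z.round(3),'rem tool', (R.T@(np.array([.4871,-.1738,.009])-.091*z-s['ee_pos'])).round(4),s['orientation'])"
```

```text
tool z [ 0.078 -0.366 -0.928] want [ 0.078 -0.366 -0.927] rem tool [-0.0016  0.0009  0.1672] [2.75850320e+00 1.69348690e-03 2.13543265e-01]
```

>>> {"fn": "drive_tool", "kwargs": {
  "delta_pos": [
    [-0.0015,0.001,0.03],
    [0,0,0.035],
    [0,0,0.035],
    [0,0,0.03],
    [0,0,0.02],
    [0,0,0.012],
    [0,0,0.005],
    [0,0,0]
  ],
  "angular": [
    [0,0,0],
    [0,0,0],
    [0,0,0],
    [0,0,0],
    [0,0,0],
    [0,0,0],
    [0,0,0],
    [0,0,0]
  ]
}}

```text
time_s: 13.62
ee_pos: [0.4799, -0.142, 0.0949]
orientation: [2.758, -0.0, 0.211]
contact_force: [0.8, 0.8, 0.9]
gripper_width: 0.346
gripper_force: 0.0
```

```bash
python3 -c "
from h import *
f,s=snap('w7')
from bench import r
g=r.grab_frame('scene')['img'][160:230,190:290]
cv2.imwrite('pics/w7b.png',np.hstack([cv2.resize(f['img'][0:300,106:406],(400,400)),cv2.resize(g,(400,400))])[:,:,::-1])"
```

```text
w7 [ 0.4799 -0.142   0.0949] [ 2.7576e+00 -1.0000e-04  2.1060e-01] dq 0.014 13.625
```

View pics/w7b.png

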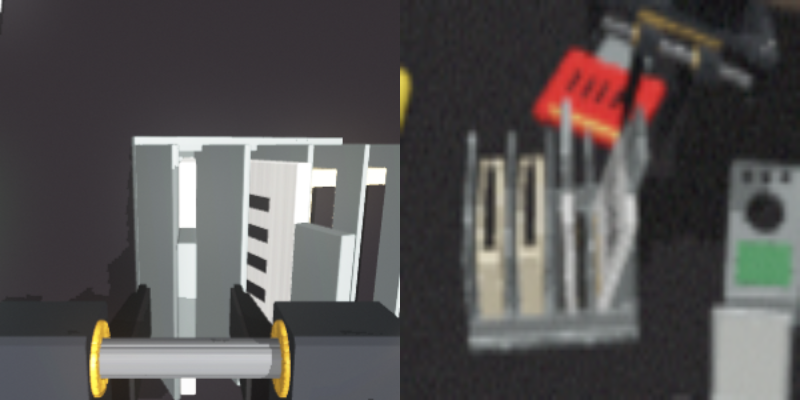

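The tab stands edge-on between the open fingers (card at column 187, fingers at 150 and 237). That was my last picture, so from here I go by numbers. Closing, then lifting.

>>> {"fn": "drive_tool", "kwargs": {
  "delta_pos": [
    [0,0,0],
    [0,0,0],
    [0,0,0],
    [0,0,0]
  ],
  "angular": [
    [0,0,0],
    [0,0,0],
    [0,0,0],
    [0,0,0]
  ],
  "grip": 0
}}

```text
time_s: 14.22
ee_pos: [0.4797, -0.1419, 0.0949]
orientation: [2.757, -0.0, 0.211]
contact_force: [-0.4, 2.0, 2.4]
gripper_width: 0.075
gripper_force: 40.0
```

```bash
python3 -c "
from h import *
from bench import r
s=r.read_state();R=Ro.from_euler('xyz',s['orientation']).as_matrix();S=Ro.from_euler('z',.2095).as_matrix()
print((R.T@S@np.array([0,.015,.12])).round(4))"
```

```text
[ 0.      0.0311 -0.1169]
```

>>> {"fn": "drive_tool", "kwargs": {
  "delta_pos": [
    [0,0.0026,-0.0097],
    [0,0.0052,-0.0195],
    [0,0.0052,-0.0195],
    [0,0.0052,-0.0195],
    [0,0.0052,-0.0195],
    [0,0.0052,-0.0195],
    [0,0.0052,-0.0195],
    [0,0,0]
  ],
  "angular": [
    [0,0,0],
    [0,0,0],
    [0,0,0],
    [0,0,0],
    [0,0,0],
    [0,0,0],
    [0,0,0],
    [0,0,0]
  ]
}}

```text
time_s: 15.22
ee_pos: [0.4765, -0.1259, 0.2261]
orientation: [2.757, -0.002, 0.211]
contact_force: [-0.3, 0.0, -3.8]
gripper_width: 0.077
gripper_force: 40.1
```

>>> {"fn": "drive_tool", "kwargs": {
  "delta_pos": [
    [0,0,-0.015],
    [0,0,-0.015],
    [0,0,-0.015],
    [0,0,-0.01],
    [0,0,0],
    [0,0,0]
  ],
  "angular": [
    [0.096,0,0],
    [0.096,0,0],
    [0.096,0,0],
    [0.096,0,0],
    [0,0,0],
    [0,0,0]
  ]
}}

```text
time_s: 15.98
ee_pos: [0.4728, -0.1127, 0.2768]
orientation: [3.14, 0.002, 0.21]
contact_force: [0.3, 0.6, -3.1]
gripper_width: 0.075
gripper_force: 40.0
```

```bash
python3 - <<'E'
from h import *
f,s=snap('w8');plan([.4491,.2812,.284,.087],s)
g=pickle.load(open('w5.pkl','rb'))[0]
for n,i in(('w5',g),('w8',f)):
    G=cv2.cvtColor(i['img'],cv2.COLOR_RGB2GRAY).astype(int)
    print(n,'rows 190..262, col 245..252 mean');c=G[:,240:260]
    print([int(x) for x in G[100:190:1,246:252].mean(1)])
    for rr in(150,165):print(rr,G[rr,228:268].tolist())
E
```

```text
w8 [ 0.4728 -0.1127  0.2768] [3.1404e+00 1.7000e-03 2.1040e-01] dq 0.011 15.975
turn rz 0.1234 shift [ 0.0106 -0.3945 -0.0072] rows>= 8.0
w5 rows 190..262, col 245..252 mean
[70, 71, 168, 243, 246, 243, 236, 238, 235, 222, 207, 213, 226, 234, 234, 233, 230, 230, 229, 228, 227, 241, 255, 255, 255, 255, 255, 255, 255, 255, 255, 255, 255, 255, 255, 255, 255, 255, 255, 255, 255, 255, 255, 255, 255, 255, 255, 255, 255, 255, 255, 255, 255, 255, 255, 255, 255, 255, 255, 255, 255, 255, 255, 255, 255, 255, 255, 255, 255, 255, 241, 138, 138, 137, 138, 138, 137, 137, 137, 137, 136, 144, 187, 232, 240, 240, 240, 240, 239, 239]
150 [236, 215, 241, 241, 241, 241, 242, 243, 244, 244, 243, 243, 243, 240, 249, 255, 255, 255, 255, 255, 255, 255, 255, 255, 255, 255, 255, 136, 100, 99, 101, 100, 101, 101, 100, 101, 100, 100, 100, 100]
165 [243, 243, 242, 243, 243, 242, 242, 243, 244, 245, 244, 244, 240, 211, 242, 255, 255, 255, 255, 255, 255, 255, 255, 255, 255, 255, 255, 124, 99, 98, 100, 98, 99, 100, 98, 99, 99, 97, 98, 99]
w8 rows 190..262, col 245..252 mean
[33, 33, 33, 33, 34, 33, 34, 35, 35, 35, 35, 35, 36, 35, 35, 36, 36, 54, 106, 143, 144, 186, 243, 251, 250, 250, 251, 251, 251, 251, 251, 251, 251, 251, 251, 251, 251, 251, 251, 251, 251, 251, 251, 251, 251, 251, 251, 251, 251, 251, 251, 251, 251, 251, 251, 251, 251, 251, 251, 251, 251, 251, 251, 251, 251, 251, 251, 251, 251, 243, 118, 75, 74, 75, 75, 75, 75, 75, 74, 75, 74, 90, 133, 156, 164, 164, 163, 163, 163, 163]
150 [38, 39, 38, 39, 39, 39, 38, 39, 39, 38, 38, 39, 39, 80, 201, 251, 251, 251, 251, 251, 251, 251, 251, 251, 251, 248, 205, 41, 41, 41, 42, 41, 40, 42, 42, 41, 40, 34, 38, 50]
165 [37, 39, 38, 38, 38, 38, 38, 38, 39, 38, 38, 37, 36, 70, 193, 251, 251, 251, 251, 251, 251, 251, 251, 251, 251, 248, 195, 40, 40, 40, 40, 40, 40, 41, 41, 43, 40, 35, 39, 54]
```

The new card's edges in the hand fall on the same pixel rows as the old card's did (121, 170 and 182). So the grip is the same, and the old card's grasp pose is the insertion pose.

>>> {"fn": "drive_tool", "kwargs": {
  "delta_pos": [
    [0,-0.01,-0.007],
    [0.001,-0.03,0],
    [0.0012,-0.04,0],
    [0.0012,-0.045,0],
    [0.0012,-0.045,0],
    [0.0012,-0.045,0],
    [0.0012,-0.045,0],
    [0.0012,-0.045,0],
    [0.0012,-0.045,0],
    [0.0012,-0.035,0]
  ],
  "angular": [
    [0,0,0.041],
    [0,0,0.041],
    [0,0,0.0415],
    [0,0,0],
    [0,0,0],
    [0,0,0],
    [0,0,0],
    [0,0,0],
    [0,0,0],
    [0,0,0]
  ]
}}

```text
time_s: 17.27
ee_pos: [0.444, 0.2732, 0.2842]
orientation: [3.14, -0.0, 0.089]
contact_force: [-0.3, -1.4, -3.7]
gripper_width: 0.078
gripper_force: 40.0
```

>>> {"fn": "drive_tool", "kwargs": {
  "delta_pos": [
    [0,0,0],
    [0,0,0]
  ],
  "angular": [
    [0,0,0],
    [0,0,0]
  ]
}}

```text
time_s: 17.52
ee_pos: [0.4445, 0.2712, 0.2843]
orientation: [3.14, 0.0, 0.088]
contact_force: [0.4, -0.2, -3.0]
gripper_width: 0.075
gripper_force: 40.0
```

```bash
python3 -c "
from h import *
from bench import r
s=r.read_state();plan([.4490,.2812,.284,.087],s);print(s['orientation'])"
```

```text
turn rz 0.0014 shift [ 0.0053 -0.0096  0.0003] rows>= 1.0
[3.14048265e+00 4.03802799e-04 8.83957357e-02]
```

>>> {"fn": "drive_tool", "kwargs": {
  "delta_pos": [
    [0.0053,-0.0096,0],
    [0,0,0.03],
    [0,0,0.03],
    [0,0,0.02],
    [0,0,0]
  ],
  "angular": [
    [0.001,0,0.0014],
    [0,0,0],
    [0,0,0],
    [0,0,0],
    [0,0,0]
  ]
}}

```text
time_s: 18.15
ee_pos: [0.4494, 0.2808, 0.2038]
orientation: [3.142, 0.002, 0.085]
contact_force: [-0.0, -0.1, -2.8]
gripper_width: 0.072
gripper_force: 40.0
```

```bash
python3 -c "
from h import *
from bench import r
s=r.read_state();plan([.4490,.2812,.1218,.087],s);print(s['orientation'])"
```

```text
turn rz -0.002 shift [-0.0003 -0.0004  0.082 ] rows>= 2.0
[3.14158923e+00 2.17285918e-03 8.49719203e-02]
```

>>> {"fn": "drive_tool", "kwargs": {
  "delta_pos": [
    [0,0,0.012],
    [0,0,0.012],
    [0,0,0.01],
    [0,0,0]
  ],
  "angular": [
    [0,0,0],
    [0,0,0],
    [0,0,0],
    [0,0,0]
  ]
}}

```text
time_s: 18.65
ee_pos: [0.4492, 0.2812, 0.1701]
orientation: [-3.141, 0.001, 0.086]
contact_force: [1.0, -0.4, -3.8]
gripper_width: 0.075
gripper_force: 40.0
```

>>> {"fn": "drive_tool", "kwargs": {
  "delta_pos": [
    [0,0,0.006],
    [0,0,0.006],
    [0,0,0.006],
    [0,0,0]
  ],
  "angular": [
    [0,0,0],
    [0,0,0],
    [0,0,0],
    [0,0,0]
  ]
}}

```text
time_s: 19.15
ee_pos: [0.4493, 0.2812, 0.1523]
orientation: [-3.141, 0.001, 0.086]
contact_force: [0.8, -0.5, -3.3]
gripper_width: 0.074
gripper_force: 40.0
```

No contact so far. Continuing down into the guides.

>>> {"fn": "drive_tool", "kwargs": {
  "delta_pos": [
    [0,0,0.006],
    [0,0,0.006],
    [0,0,0.006],
    [0,0,0.005],
    [0,0,0]
  ],
  "angular": [
    [0,0,0],
    [0,0,0],
    [0,0,0],
    [0,0,0],
    [0,0,0]
  ]
}}

```text
time_s: 19.77
ee_pos: [0.4493, 0.2813, 0.1294]
orientation: [-3.141, 0.001, 0.086]
contact_force: [-0.0, 0.4, -2.5]
gripper_width: 0.074
gripper_force: 40.0
```

>>> {"fn": "drive_tool", "kwargs": {
  "delta_pos": [
    [0,0,0.003],
    [0,0,0.002],
    [0,0,0.001],
    [0,0,0.001],
    [0,0,0]
  ],
  "angular": [
    [0,0,0],
    [0,0,0],
    [0,0,0],
    [0,0,0],
    [0,0,0]
  ]
}}

```text
time_s: 20.4
ee_pos: [0.4495, 0.2814, 0.1228]
orientation: [-3.141, -0.0, 0.086]
contact_force: [-0.9, -0.4, -2.3]
gripper_width: 0.073
gripper_force: 40.0
```

>>> {"fn": "drive_tool", "kwargs": {
  "delta_pos": [
    [0,0,0.0007],
    [0,0,0.0007],
    [0,0,0.0006],
    [0,0,0]
  ],
  "angular": [
    [0,0,0],
    [0,0,0],
    [0,0,0],
    [0,0,0]
  ]
}}

```text
time_s: 20.9
ee_pos: [0.4496, 0.2816, 0.1219]
orientation: [-3.14, -0.001, 0.086]
contact_force: [-3.5, 0.3, 9.5]
gripper_width: 0.076
gripper_force: 40.0
```

Contact with the floor at the expected height (10 N). Releasing.

>>> {"fn": "drive_tool", "kwargs": {
  "delta_pos": [
    [0,0,-0.0005],
    [0,0,0],
    [0,0,0]
  ],
  "angular": [
    [0,0,0],
    [0,0,0],
    [0,0,0]
  ],
  "grip": 0.35
}}

```text
time_s: 21.28
ee_pos: [0.4495, 0.2813, 0.1213]
orientation: [-3.141, 0.0, 0.086]
contact_force: [-0.8, 0.4, 0.1]
gripper_width: 0.319
gripper_force: 0.0
```

>>> {"fn": "drive_tool", "kwargs": {
  "delta_pos": [
    [0,0,-0.02],
    [0,0,-0.03],
    [0,0,-0.04],
    [0,0,-0.04],
    [-0.037,0,-0.025],
    [-0.037,0,-0.005],
    [0,0,0]
  ],
  "angular": [
    [0,0,0],
    [0,0,0],
    [0,0,0],
    [0,0,0],
    [0,0,0],
    [0,0,0],
    [0,0,0]
  ]
}}

```text
time_s: 22.15
ee_pos: [0.3743, 0.2748, 0.2822]
orientation: [-3.14, -0.001, 0.087]
contact_force: [1.1, 0.2, 0.2]
gripper_width: 0.35
gripper_force: 0.0
```

```bash
python3 - <<'E'
from h import *
f,s=snap('w9')
g,s4=pickle.load(open('w4.pkl','rb'))
# compare with the old card home: where the home card's corners project, and edges found there
R=Ro.from_euler("z",.0869);p=np.array([.4494,.2813,.0298])
for n,i,st in(('w4',g,s4),('w9',f,s)):
    c=cam(i,st);G=cv2.cvtColor(i['img'],cv2.COLOR_RGB2GRAY).astype(int)
    u=proj(c,R.apply(np.array([[30,0,125],[-30,0,125],[60,0,90],[-60,0,90]])/1e3)+p)
    for a in u:
        x,y=np.round(a).astype(int);print(n,a.round(1),"col",G[max(0,y-8):y+9,x].tolist(),"row(in 6)",G[y+(6 if a[1]<100 else -6),x-9:x+10].tolist())
E
```

```text
w9 [0.3743 0.2748 0.2822] [-3.1401e+00 -1.3000e-03  8.7000e-02] dq 0.05 22.15
w4 [258.7  70.4] col [249, 249, 249, 249, 249, 249, 249, 249, 234, 169, 182, 182, 182, 182, 182, 182, 182] row(in 6) [110, 110, 112, 111, 86, 114, 182, 183, 183, 182, 181, 183, 175, 116, 122, 156, 154, 154, 155]
w4 [258.5 133.9] col [171, 171, 170, 170, 168, 169, 169, 164, 163, 205, 205, 204, 204, 205, 205, 228, 249] row(in 6) [148, 147, 147, 147, 133, 97, 119, 174, 171, 170, 169, 168, 165, 155, 129, 147, 147, 146, 145]
w4 [257.7  43.6] col [247, 247, 247, 247, 244, 220, 179, 193, 237, 249, 249, 249, 249, 249, 249, 249, 249] row(in 6) [213, 183, 183, 172, 116, 169, 249, 249, 249, 249, 249, 249, 243, 174, 192, 194, 200, 227, 228]
w4 [257.5 158.4] col [249, 249, 249, 249, 249, 249, 249, 249, 238, 169, 166, 171, 212, 242, 242, 242, 242] row(in 6) [227, 228, 186, 186, 177, 136, 174, 249, 249, 249, 249, 249, 246, 219, 195, 195, 203, 230, 230]
w9 [248.6  69.1] col [249, 249, 249, 249, 249, 249, 249, 235, 176, 182, 182, 182, 181, 181, 182, 181, 181] row(in 6) [157, 149, 109, 105, 120, 173, 181, 181, 180, 182, 182, 172, 137, 129, 107, 108, 108, 119, 155]
w9 [248.6 132.5] col [169, 169, 169, 168, 168, 168, 167, 156, 158, 203, 204, 203, 203, 202, 203, 203, 227] row(in 6) [148, 148, 148, 142, 135, 164, 173, 171, 171, 169, 169, 161, 133, 147, 147, 147, 147, 146, 146]
w9 [248.7  42.5] col [246, 246, 246, 246, 246, 243, 221, 175, 231, 248, 248, 248, 248, 248, 248, 248, 249] row(in 6) [233, 181, 183, 183, 207, 245, 248, 248, 248, 248, 248, 241, 151, 126, 174, 191, 192, 202, 228]
w9 [248.6 157.2] col [249, 249, 249, 249, 249, 249, 249, 239, 145, 169, 166, 170, 212, 241, 241, 241, 241] row(in 6) [238, 213, 185, 185, 191, 227, 249, 249, 249, 249, 249, 239, 107, 154, 193, 193, 207, 230, 204]
```

The new card's edges match the old card's home position within a pixel, so it is fully home. Handing in.

```bash
python3 -c "
from bench import r
print(r.sign_off())"
```

```text
the job is handed in; nothing more can be done
None
```

The job is handed in at about 22 s: by camera and force readings, the old card stands released in the empty bay and the new card is fully home in the old slot, but sign-off returned no verdict.

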